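Make up a potting kit and a bench-clearing kit

TASK

Make up the two kit trays on the storeroom counter. In the tray with two long lanes lay the aluminium scoop flat in the wide lane and the brush flat, bristles down, in the narrow lane; in the tray with two wells stand the wide flowerpot in the round well with the tall narrow pot nested upright inside it, right down on its floor, and the glass jar in the square well. Keep the jar upright and set it down gently, and leave the stacked bowls, the clamp with its dowel and the steel tin where they are.

Things in the scene. Friction and masses are not known exactly. Their poses are not given: they have to be found in the camera images.
- scoop: Aluminium scoop 190 mm long, 0.14 kg, lying flat. Origin: mid-length, mid-width, underside; x along it to the open mouth, z up. Flat pan x = -5 to 95, 64 wide, sides 38 high (16 near the mouth), back wall 42 high at x = -3. Bar handle behind it to x = -95, 20 wide, z = 20 to 40, held clear of the counter by the pan. Grip the handle near the pan, about x = -25; the weight is in the pan.
- brush: Wooden bench brush, black bristles (a rigid block), 190 mm long, 0.13 kg, bristles down. Origin: mid-length, mid-width, underside; x along it to the head, z up. Head x = 0 to 95, 46 wide: bristles to z = 24 (40 wide), wooden back z = 24 to 40. Handle to x = -95, 22 wide, z = 26 to 40. Grip across the wooden back near x = 30, about its balance point.
- wide_pot: Short wide terracotta flowerpot, open upwards, 55 mm high, 0.13 kg. Origin at the centre of its underside, z up. Foot 46 across, tapering outwards; upright collar 64 across from z = 33 to the rim at z = 55: grip this from outside. Wall 3, floor 5 thick; inside about 40 across at the floor, 56 at the rim.
- tall_pot: Tall narrow terracotta flowerpot, open upwards, 85 mm high, 0.11 kg. Origin at the centre of its underside, z up. Foot 33 across, tapering outwards; upright collar 50 across from z = 60 to the rim at z = 85: grip this from outside. Nested, it stands on the wide pot's floor, 5 above that pot's origin, with about 3 mm of play round its foot, its collar clear above the wide pot's rim.
- jar: Glass jar with an aluminium screw lid, 85 high. Origin at the centre of its underside, z up. Straight round body 56 across up to z = 55, then a shoulder to the lid, 50 across, from z = 69 to 85. Grip round the body from outside. About 0.25 kg.
- lane_tray: Fixed low grey plastic tray 236 x 178 mm with two lanes along its length. Origin at the centre of its underside; x along the lanes, z up. Floor top z = 4, walls and divider 6 thick, tops z = 14. Lanes 224 long inside, centred at x = 0: the wide one 90 wide, centre line y = +38; the narrow one 70 wide, centre line y = -48. Scoop and brush may point either way.
- well_tray: Fixed low grey plastic tray 220 x 110, with two wells side by side. Origin at the centre of its underside; x along its length, z up. Floor top at z = 4, tops of the well rims at z = 14. Round well 70 across inside, centre at x = -58, y = 0; square well 80 x 80 inside, centre at x = +58, y = 0.
- bowls: Bystander: a stack of two white plastic bowls, 104 across, 57 high, loose. Origin at the centre of its underside. Leave alone.
- clamp: Bystander: a small steel clamp gripping a wooden dowel 22 thick and 150 long that lies along its own y, at x = 19; the clamp reaches from x = -8 to x = 80, 45 high. Loose. Origin on the underside of its fixed jaw. Leave alone.
- tin: Bystander: a round steel tin 60 across and 45 high, loose. Origin at the centre of its underside. Leave alone.
Things that resemble listed ones, but are neither listed nor needed, are in the scene too. What is shaped like the wide_pot but green is not meant.

How it is judged:
By the outcome, as a careful person would: the job done as asked, in the order asked, and still so for the second after the job is handed in, with the robot touching nothing.
It also fails if it takes over 134 s, if anything falls off the work surface, if the arm or the gripper's body presses on something with over 40 N, if the wrist force passes 120 N, or if a joint passes its speed limit or range.

ROBOT

A 7-joint arm with a two-finger parallel gripper is mounted at the origin on the work surface. World frame = base frame: x ahead of the robot, y to its left, z up, the work surface at z = 0. Lengths are in m, angles in rad, forces in N, time in s.
With the tool pointing down it reaches from about 0.4 to 0.875 m from the base axis. Payload 19.3 kg.
Tool frame: the origin (TCP) lies where the fingers leave the gripper's body, on its centre line; the fingertips stand bot.tip_reach ahead of it and the grasp point (between the pads) lies 54 mm ahead of it (bot.tip_reach is the distance from the TCP to the fingertips, in m); z points along the fingers, y is the line along which they close (so a half turn about z gives the same grasp; the last joint's range is limited). The gripper opens to 85 mm and grips with 20 to 120 N. Pads are 22 mm wide; open, the fingers measure 114 mm over their backs; the gripper's body (76 mm by 85 mm) begins 54 mm behind the grasp point. The pads swing forward as they close: fully open they stand 13 mm farther back than shut.
Start: joints at [1.132, 0.521, -0.036, 1.599, 0.021, 1.021, -0.113], TCP at [0.225, -0.583, 0.304] pointing down, gripper open.
Joint ranges: [-2.91, 2.91], [-0.3, 2.13], [-1.5, 1.42], [0.17, 2.43], [-1.26, 4.41], [0.16, 1.93], [-2.52, 2.52]. Speed limits (rad/s): [1.89, 1.89, 2.39, 2.39, 3.01, 3.01, 3.01].

INTERFACE

Orientations are given as [roll, pitch, yaw] about the fixed x, y, z axes, in that order (R = Rz(yaw) Ry(pitch) Rx(roll)).
In Python, from workcell import bot gives the robot as it stands. The module is installed in compiled form; this text tells all that it offers.
- The arm moves only by the shell command python3 -m jog 'ROWS' [FORCE]. ROWS is JSON, a list that holds one entry, the list of rows, each a list of 7 numbers: the shift along the tool's x, y, z in mm, then the turn, a rotation vector about the tool's x, y, z in rad, then the opening, from 0 (shut) to 1 (fully open). In form: [[[tx, ty, tz, wx, wy, wz, fingers], ...]]. A call has 1 to 5 rows; each row shifts and turns the commanded pose from where the row before left it, along the tool's axes as they then stand; what a row does not reach is not made up. A row lasts 1/10 s, in which the tool goes at most 50 mm and 8.59 degrees, less where a joint would pass 70% of its speed; a pose out of reach is approached as far as the arm can. A call is refused whole if a number of a shift passes 50 or a number of a turn 0.15, either way. A call with a gripper value outside its range is refused whole. The fingers move at their own pace and stop on an object; FORCE is the grip in N (left out, the last holds). Time passes only in rows, so rows that do not move let the fingers close. It gives the time, the measured TCP pose, the force, the opening and the grip force at its end, in the units of the state.
- bot.observe(): the state, without advancing time (a new reading comes with each control period).
- bot.grab_frame(name): name is "scene" or "top" or "wrist"; returns a dict with "img" (480x640x3 uint8, red, green, blue), "intrinsics" (3x3 intrinsics, pixels), "R" (3x3) and "t" (3): a world point X has camera coordinates R X + t; the wrist camera has in their place "tool_from_camera" (4x4, takes a point from camera to tool coordinates, whose origin is the TCP and whose axes are the flange's). Camera axes: x right, y down, z forward; pixel columns grow to the right and rows downward; lengths in m; the calibration is good to about 2 mm. A picture is of the moment at which its call begins: read the wrist's pose just before it. There is no depth.
- bot.job_done(): hands the job in; it is judged then, once.
Trained networks look in a picture, given as the dict that the camera call returned (one of the last four; its "shot" number tells which), for a name from the list of things; names that differ only in an ending like _2 or _b are one class to them, and where a whole thing is asked for, a point or a joint stands for the part that bears it (a point fixed in the world has none). Each returns a list of dicts, best first, with "conf" (0 to 1); they miss things now and then, are a little off and sometimes report something else, mostly with a low value. They report only what shows in the picture. A call takes as long as a camera call. They do not tell look-alikes from the thing itself.
- bot.trace(query, picture): "region" (480x640 bool, what is visible of it).
- bot.spot_point(query, picture): "xyz" ([x, y, z] in m, in world coordinates, good to about 4 mm: a listed point, or the origin of a listed thing).
The state is a dict: "clock": time; "qpos": joint angles; "qd": joint speeds; "joint_efforts": joint torques, N m; "position": TCP position; "tool_rot": TCP orientation; "force": force on the tool from outside, world axes, zero at the start; "moment": the same for the moment, N m; "grip_width": finger opening in m; "finger_force": force on a finger pad.
Only numpy, scipy, OpenCV 4.12 (cv2) and the standard library are available. Lean on these libraries where they do the work, as an engineer would, in place of code of your own. Each camera call takes 0.05 s, during which the arm holds its last target. There are 200 camera calls.

## Working session

There is one attempt and no reset: what is moved stays moved. The work goes in short steps, Python scripts to look and compute and a shell command to move; the robot and the scene stay as the last step left them, time stands still between calls to the robot, and variables do not carry over. Pictures are saved under pics/ and viewed, at most 14 in all, crops included, and the job is handed in when it is done.

```bash
mkdir -p pics; cat > h.py <<'E'
import numpy as np, cv2
from workcell import bot
from scipy.spatial.transform import Rotation as R
def save(n,p): cv2.imwrite(f'pics/{n}.png',p['img'][:,:,::-1])
E
python3 - <<'E'
from h import *
s=bot.observe(); print(s['clock'],s['position'],s['tool_rot'],s['grip_width'],bot.tip_reach)
for c in ['top','scene']:
    p=bot.grab_frame(c); save(c+'0',p)
    print(c,p['intrinsics'].tolist(),(-p['R'].T@p['t']).round(3),p['R'].round(3).tolist())
    for q in ['scoop','brush','wide_pot','tall_pot','jar','lane_tray','well_tray','bowls','clamp','tin']:
        for d in bot.spot_point(q,p):
            x=p['intrinsics']@(p['R']@np.array(d['xyz'])+p['t'])
            print(q,np.round(d['xyz'],3),round(d['conf'],2),(x[:2]/x[2]).round())
E
```

```text
0.0 [ 0.22518804 -0.58273209  0.30331858] [-3.14039834e+00  7.23681278e-05  3.68810576e-01] 0.08525999821502796 0.0726
top [[592.307988407115, 0.0, 327.7572523589528], [0.0, 592.307988407115, 242.87416865138195], [0.0, 0.0, 1.0]] [0.537 0.009 1.293] [[-0.015, -1.0, 0.008], [-0.998, 0.015, -0.06], [0.06, -0.009, -0.998]]
scoop [ 0.455  0.388 -0.002] 0.59 [149. 319.]
scoop [ 0.686  0.344 -0.004] 0.26 [169. 213.]
brush [ 0.485 -0.377  0.002] 0.64 [501. 300.]
wide_pot [ 0.67  -0.004 -0.   ] 0.85 [328. 218.]
wide_pot [ 0.604  0.102 -0.   ] 0.74 [280. 249.]
wide_pot [ 0.645 -0.113  0.002] 0.67 [378. 229.]
wide_pot [ 0.46  -0.156  0.003] 0.5 [400. 313.]
tall_pot [0.665 0.185 0.003] 0.73 [242. 221.]
jar [ 0.673 -0.217  0.002] 0.6 [425. 215.]
jar [0.67 0.   0.  ] 0.55 [326. 218.]
lane_tray [ 0.461 -0.154  0.001] 0.94 [399. 312.]
lane_tray [0.479 0.142 0.002] 0.51 [262. 306.]
lane_tray [ 0.67  -0.002 -0.002] 0.3 [327. 218.]
bowls [ 0.793 -0.09   0.   ] 0.83 [366. 162.]
clamp [ 0.776  0.079 -0.002] 0.68 [290. 171.]
tin [ 0.684  0.344 -0.004] 0.83 [170. 214.]
scene [[616.3172792114186, 0.0, 322.9871049403179], [0.0, 616.3172792114186, 234.89553175260903], [0.0, 0.0, 1.0]] [1.423 0.622 1.217] [[-0.614, 0.789, 0.009], [0.594, 0.469, -0.653], [-0.52, -0.396, -0.757]]
scoop [ 0.454  0.389 -0.   ] 0.87 [485. 280.]
brush [ 0.486 -0.379  0.002] 0.9 [245. 155.]
wide_pot [0.607 0.101 0.002] 0.7 [354. 260.]
wide_pot [ 0.667 -0.003 -0.002] 0.59 [307. 256.]
tall_pot [ 0.664  0.193 -0.003] 0.76 [371. 295.]
jar [ 0.666 -0.222  0.003] 0.7 [243. 215.]
lane_tray [ 0.459 -0.148  0.   ] 0.74 [313. 185.]
well_tray [0.478 0.139 0.003] 0.77 [395. 237.]
bowls [ 0.796 -0.092  0.006] 0.96 [246. 269.]
clamp [ 0.771  0.078 -0.002] 0.72 [306. 299.]
tin [0.686 0.341 0.   ] 0.8 [418. 333.]
```

View pics/top0.png

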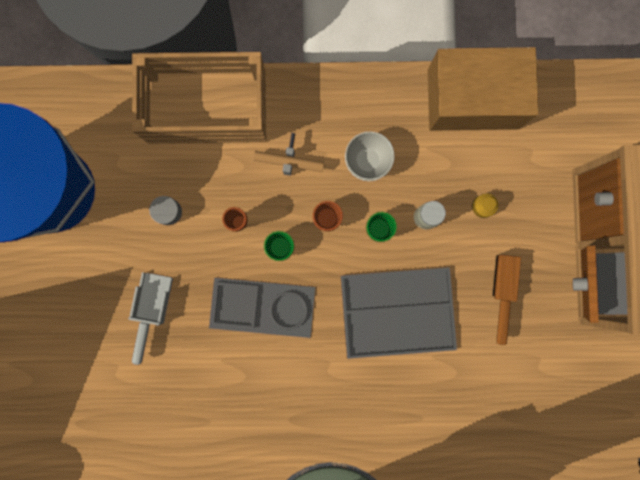

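View pics/scene0.png

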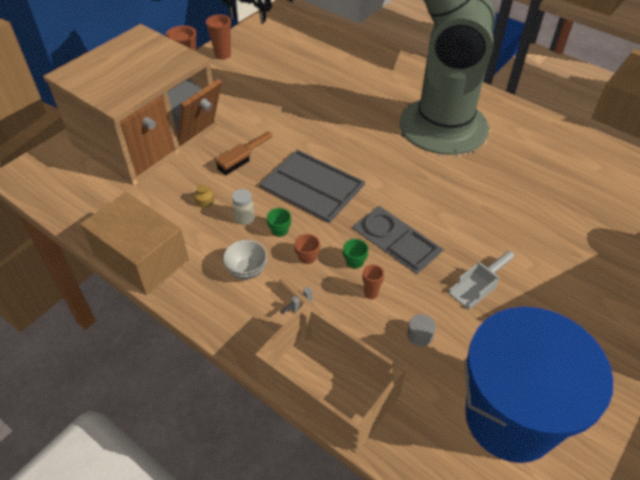

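The top view shows these, as (column,row): scoop (150,305), brush (505,295), tall pot (235,219) and jar (430,215). The lane tray is at (400,312), with its wide lane on the near (lower) side, and the well tray at (262,306), with its square well on the left. There are three candidates for wide_pot: (328,216) terracotta, and (279,246) and (381,227), both green. The terracotta one fits the description. I'll confirm it with a crop and measure headings.

```bash
cat >> h.py <<'E'
def back(p,uv,z,cam=None):
    "pixels -> world at height z"
    uv=np.atleast_2d(uv).astype(float)
    if 'R' in p: Rw=p['R'].T; c=-Rw@p['t']
    else:
        s=cam; T=p['tool_from_camera']; Rt=R.from_euler('xyz',s['tool_rot']).as_matrix()
        Rw=Rt@T[:3,:3]; c=Rt@T[:3,3]+s['position']
    d=(Rw@np.linalg.inv(p['intrinsics'])@np.c_[uv,np.ones(len(uv))].T).T
    return c+d*((z-c[2])/d[:,2])[:,None]
def rect(p,q,z,cam=None,k=0):
    m=bot.trace(q,p)[k]['region'].astype(np.uint8)
    c=max(cv2.findContours(m,0,1)[0],key=cv2.contourArea)[:,0]
    w=back(p,c,z,cam)[:,:2].astype(np.float32)
    return cv2.minAreaRect(w*1000),w
E
python3 - <<'E'
from h import *
p=bot.grab_frame('top')
for q,z in [('scoop',.03),('brush',.04),('lane_tray',.014),('well_tray',.014),('tall_pot',.085),('jar',.085)]:
    for k,d in enumerate(bot.trace(q,p)):
        r,w=rect(p,q,z,None,k); print(q,round(d['conf'],2),np.round(r[0],1),np.round(r[1],1),round(r[2],1))
# scoop & brush axis: hough-free, handle ends by PCA
for n,uv,z in [('scoop handle',[[137,362],[145,325]],.04),('brush handle',[[502,343],[505,300]],.04),('wellround',[[291,309]],.014),('pot',[[328,215]],.055)]:
    print(n,back(p,uv,z).round(4).tolist())
im=p['img'][190:375,120:525]; cv2.imwrite('pics/crop1.png',cv2.resize(im,(800,365),interpolation=2)[:,:,::-1])
E
```

```text
scoop 0.94 [458.5 385.3] [ 73.9 192.6] 77.0
scoop 0.34 [791.6  80.3] [126.6 101.5] 42.9
brush 0.42 [459.3 382.1] [ 75.8 190.7] 77.2
lane_tray 0.7 [ 461.7 -150.9] [180.2 236.8] 3.5
well_tray 0.66 [478.7 142.6] [218.3 109.4] 83.6
tall_pot 0.85 [662.6 189.4] [49.2 47.3] 89.2
jar 0.75 [ 664.9 -208.9] [52.3 66.6] 25.6
jar 0.52 [667.1   0. ] [59.5 61.8] 89.2
scoop handle [[0.3691, 0.4003, 0.04], [0.4456, 0.3839, 0.04]]
brush handle [[0.3961, -0.3653, 0.04], [0.4861, -0.3747, 0.04]]
wellround [[0.4729, 0.0789, 0.014]]
pot [[0.6702, -0.0033, 0.055]]
```

View pics/crop1.png

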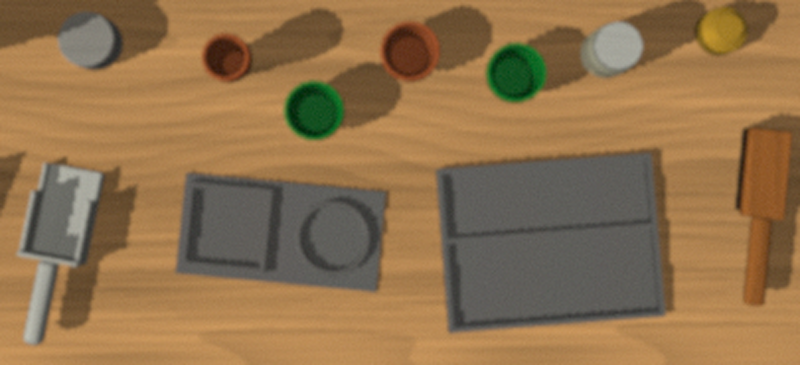

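The crop confirms it: the wide pot is the terracotta one at crop pixel (410,52), its two look-alikes are green, and the wide lane is the near one. I'll write a planner that prints rows for me to type, then head for the scoop.

```bash
cat >> h.py <<'E'
def plan(wps,step=42,turn=.14,g=1,start=None):
    "print round rows from the present pose through world waypoints (x,y,z,yaw deg); tool points down"
    s=bot.observe(); P=np.array(s['position']); Y=s['tool_rot'][2]
    for x,y,z,yw in wps:
        T=np.array([x,y,z]); a=np.deg2rad(yw)
        dy=(a-Y+np.pi)%(2*np.pi)-np.pi
        n=max(1,int(np.ceil(max(np.linalg.norm(T-P)*1000/step,abs(dy)/turn))))
        out=[]
        for k in range(n,0,-1):
            d=(T-P)*1000/k; dy=((a-Y+np.pi)%(2*np.pi)-np.pi)/k
            c,si=np.cos(Y),np.sin(Y)
            r=[int(round(c*d[0]+si*d[1])),int(round(si*d[0]-c*d[1])),int(round(-d[2])),round(-dy,2)]
            P=P+np.array([c*r[0]+si*r[1],si*r[0]-c*r[1],-r[2]])/1000; Y-=r[3]
            out.append(f'[{r[0]},{r[1]},{r[2]},0,0,{r[3]:g},{g}]')
        for i in range(0,n,5): print('['+','.join(out[i:i+5])+']')
        print('--')
def st():
    s=bot.observe(); print(round(s['clock'],1),np.round(s['position'],4),'yaw',np.rad2deg(s['tool_rot'][2]).round(1),'rp',np.round(s['tool_rot'][:2],3),'F',np.round(s['force'],1),'w',round(s['grip_width'],4),s['finger_force'],'q',np.round(s['qpos'],2))
E
python3 -c "
from h import *
plan([(.42,-.40,.3,50),(.50,-.1,.3,90),(.50,.2,.3,130),(.44,.385,.24,167)])"
```

```text
[[35,-14,1,0,0,-0.07,1],[36,-12,0,0,0,-0.07,1],[37,-9,1,0,0,-0.07,1],[38,-7,0,0,0,-0.07,1],[38,-4,1,0,0,-0.07,1]]
[[38,-1,0,0,0,-0.08,1],[39,1,1,0,0,-0.07,1]]
--
[[35,-17,0,0,0,-0.09,1],[36,-13,0,0,0,-0.09,1],[37,-10,0,0,0,-0.09,1],[38,-7,0,0,0,-0.09,1],[39,-3,0,0,0,-0.09,1]]
[[39,1,0,0,0,-0.08,1],[39,3,0,0,0,-0.09,1],[38,7,0,0,0,-0.08,1]]
--
[[37,0,0,0,0,-0.09,1],[37,3,0,0,0,-0.09,1],[37,7,0,0,0,-0.09,1],[36,10,0,0,0,-0.09,1],[35,13,0,0,0,-0.09,1]]
[[34,16,0,0,0,-0.08,1],[33,19,0,0,0,-0.09,1],[30,22,0,0,0,-0.08,1]]
--
[[36,15,12,0,0,-0.13,1],[34,19,12,0,0,-0.13,1],[31,23,12,0,0,-0.13,1],[28,28,12,0,0,-0.13,1],[24,30,12,0,0,-0.13,1]]
--
```

```bash
python3 -m jog '[[[35,-14,1,0,0,-0.07,1],[36,-12,0,0,0,-0.07,1],[37,-9,1,0,0,-0.07,1],[38,-7,0,0,0,-0.07,1],[38,-4,1,0,0,-0.07,1]]]'
python3 -m jog '[[[38,-1,0,0,0,-0.08,1],[39,1,1,0,0,-0.07,1]]]'
python3 -c "from h import *; st()"
```

```text
clock: 2.35
position: [0.3652, -0.4513, 0.3011]
tool_rot: [3.141, 0.0, 0.722]
force: [0.2, 0.2, -0.4]
grip_width: 0.0855
finger_force: 0.0
clock: 2.55
position: [0.421, -0.3984, 0.3001]
tool_rot: [3.141, 0.0, 0.872]
force: [-0.3, 0.5, 0.0]
grip_width: 0.0854
finger_force: 0.0
2.5 [ 0.421  -0.3984  0.3001] yaw 49.9 rp [3.141 0.   ] F [-0.3  0.5  0. ] w 0.0854 0.0 q [ 0.81  0.46 -0.21  1.72  0.11  0.97 -0.14]
```

```bash

python3 -m jog '[[[35,-17,0,0,0,-0.09,1],[36,-13,0,0,0,-0.09,1],[37,-10,0,0,0,-0.09,1],[38,-7,0,0,0,-0.09,1],[39,-3,0,0,0,-0.09,1]]]' >/dev/null
python3 -m jog '[[[39,1,0,0,0,-0.08,1],[39,3,0,0,0,-0.09,1],[38,7,0,0,0,-0.08,1],[37,0,0,0,0,-0.09,1],[37,3,0,0,0,-0.09,1]]]' >/dev/null
python3 -m jog '[[[37,7,0,0,0,-0.09,1],[36,10,0,0,0,-0.09,1],[35,13,0,0,0,-0.09,1],[34,16,0,0,0,-0.08,1],[33,19,0,0,0,-0.09,1]]]' >/dev/null
python3 -m jog '[[[30,22,0,0,0,-0.08,1],[36,15,12,0,0,-0.13,1],[34,19,12,0,0,-0.13,1],[31,23,12,0,0,-0.13,1],[28,28,12,0,0,-0.13,1]]]' >/dev/null
python3 -m jog '[[[24,30,12,0,0,-0.13,1]]]'
python3 - <<'E'
from h import *
st(); s=bot.observe(); p=bot.grab_frame('wrist'); save('w1',p)
print(p['tool_from_camera'].round(3).tolist())
for d in bot.spot_point('scoop',p): print(np.round(d['xyz'],4),d['conf'])
for d in bot.trace('scoop',p)[:1]: print(rect(p,'scoop',.035,s)[0],d['conf'])
E
```

```text
clock: 4.65
position: [0.4395, 0.386, 0.2395]
tool_rot: [3.141, 0.0, 2.924]
force: [0.9, 0.5, 0.1]
grip_width: 0.0853
finger_force: 0.0
4.7 [0.4395 0.386  0.2395] yaw 167.5 rp [3.141 0.   ] F [0.9 0.5 0.1] w 0.0853 0.0 q [-0.28  0.65 -0.8   1.74  0.55  0.99  0.06]
[[-0.001, -0.957, -0.291, 0.073], [1.0, -0.001, -0.0, 0.0], [0.0, -0.291, 0.957, -0.072], [0.0, 0.0, 0.0, 1.0]]
[4.598e-01 3.817e-01 1.000e-04] 0.59
((451.51727294921875, 386.06201171875), (66.29838562011719, 177.8219757080078), 79.50252532958984) 0.85
```

View pics/w1.png

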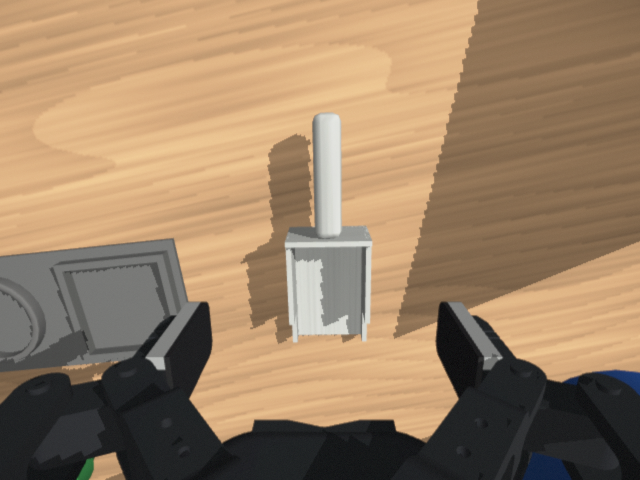

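The wrist view shows the scoop square to the fingers, with its handle running from (327,113) to the back wall at (328,232).

```bash
python3 - <<'E'
from h import *
s=bot.observe(); p=bot.grab_frame('wrist')
a=back(p,[[327,115],[328,235],[286,240],[371,240]],.041,s)[:,:2]; print(a.round(4).tolist())
d=a[1]-a[0]; print(np.rad2deg(np.arctan2(*d[::-1])),np.linalg.norm(d)); d/=np.linalg.norm(d)
g=a[1]-d*.021; print('grip',g.round(4))
plan([(g[0],g[1],.10,167.5),(g[0],g[1],.085,167.5)])
E
```

```text
[[0.3666, 0.4041], [0.4488, 0.3865], [0.4457, 0.3555], [0.4595, 0.4165]]
-12.125255880564513 0.08403802893857516
grip [0.4282 0.3909]
[[3,1,35,0,0,-0,1],[3,1,35,0,0,-0,1],[4,1,35,0,0,-0,1],[3,1,35,0,0,-0.01,1]]
--
[[0,0,15,0,0,0,1]]
--
```

```bash

python3 -m jog '[[[3,1,35,0,0,0,1],[3,1,35,0,0,0,1],[3,1,35,0,0,0,1],[2,1,35,0,0,0,1],[0,0,15,0,0,0,1]]]' 60 >/dev/null
python3 -m jog '[[[0,0,0,0,0,0,0.1],[0,0,0,0,0,0,0],[0,0,0,0,0,0,0],[0,0,0,0,0,0,0],[0,0,0,0,0,0,0]]]' 60
python3 -m jog '[[[0,0,0,0,0,0,0],[0,0,0,0,0,0,0],[0,0,-20,0,0,0,0],[0,0,-40,0,0,0,0],[0,0,-40,0,0,0,0]]]'
python3 - <<'E'
from h import *
st()
plan([(.46,.25,.19,140),(.50,0,.18,105),(.422,-.128,.13,93.5)],g=0)
E
```

```text
clock: 5.9
position: [0.4306, 0.3911, 0.086]
tool_rot: [3.141, 0.001, 2.918]
force: [0.4, -2.0, 11.5]
grip_width: 0.0189
finger_force: 59.9
clock: 6.4
position: [0.4298, 0.3907, 0.1862]
tool_rot: [-3.141, -0.001, 2.919]
force: [0.9, -0.0, -0.9]
grip_width: 0.019
finger_force: 58.6
6.4 [0.4298 0.3907 0.1862] yaw 167.3 rp [-3.141e+00 -1.000e-03] F [ 0.9 -0.  -0.9] w 0.019 58.64612281322479 q [-0.33  0.71 -0.76  1.79  0.61  0.89 -0.01]
[[-15,-33,-1,0,0,0.12,0],[-19,-30,-1,0,0,0.12,0],[-22,-28,-1,0,0,0.12,0],[-26,-25,-1,0,0,0.12,0]]
--
[[-27,-24,1,0,0,0.09,0],[-30,-21,2,0,0,0.09,0],[-31,-18,1,0,0,0.09,0],[-33,-15,2,0,0,0.08,0],[-34,-13,1,0,0,0.09,0]]
[[-35,-10,2,0,0,0.08,0],[-35,-7,1,0,0,0.09,0]]
--
[[-26,-27,13,0,0,0.05,0],[-27,-26,12,0,0,0.05,0],[-29,-24,13,0,0,0.05,0],[-30,-23,12,0,0,0.05,0]]
--
```

```bash

python3 -m jog '[[[-15,-33,-1,0,0,0.12,0],[-19,-30,-1,0,0,0.12,0],[-22,-28,-1,0,0,0.12,0],[-26,-25,-1,0,0,0.12,0],[-27,-24,1,0,0,0.09,0]]]' >/dev/null
python3 -m jog '[[[-30,-21,2,0,0,0.09,0],[-31,-18,1,0,0,0.09,0],[-33,-15,2,0,0,0.08,0],[-34,-13,1,0,0,0.09,0],[-35,-10,2,0,0,0.08,0]]]' >/dev/null
python3 -m jog '[[[-35,-7,1,0,0,0.09,0],[-26,-27,13,0,0,0.05,0],[-27,-26,12,0,0,0.05,0],[-29,-24,13,0,0,0.05,0],[-30,-23,12,0,0,0.05,0]]]'
python3 -m jog '[[[0,0,0,0,0,0,0]]]' >/dev/null
python3 - <<'E'
from h import *
st(); p=bot.grab_frame('top'); s=bot.observe(); w=bot.grab_frame('wrist')
print(rect(p,'scoop',.08)[0])
im=np.hstack([cv2.resize(p['img'][240:400,300:520],(550,400)),cv2.resize(w['img'],(533,400))])
cv2.imwrite('pics/s2.png',cv2.resize(im,(800,296))[:,:,::-1])
E
```

```text
clock: 7.9
position: [0.421, -0.1291, 0.1289]
tool_rot: [3.141, 0.0, 1.627]
force: [0.7, -0.3, -1.4]
grip_width: 0.019
finger_force: 58.8
8.0 [ 0.4186 -0.1318  0.128 ] yaw 92.9 rp [-3.138e+00  1.000e-03] F [ 1.1  1.  -2.2] w 0.0187 58.74374985694885 q [ 0.46  0.57 -0.37  2.19  0.46  0.46 -0.22]
((417.1775207519531, -76.5608139038086), (24.45809555053711, 20.184608459472656), 89.07695770263672)
```

View pics/s2.png

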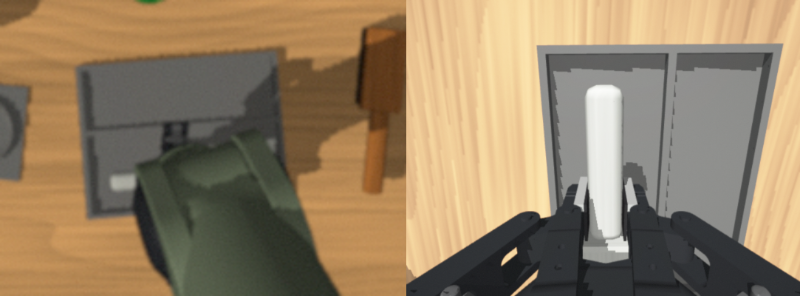

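The scoop is over the wide lane, with its handle in the left half of the tray. Correcting and lowering.

```bash

python3 -m jog '[[[3,3,15,0,0,-0.01,0],[1,0,12,0,0,0,0],[0,0,5,0,0,0,0],[0,0,3,0,0,0,0],[0,0,2,0,0,0,0]]]'
python3 -m jog '[[[0,0,1,0,0,0,0],[0,0,0,0,0,0,0]]]'
python3 -c "from h import *; st()"
```

```text
clock: 8.65
position: [0.4249, -0.1236, 0.0921]
tool_rot: [3.141, 0.0, 1.639]
force: [0.8, -0.1, -0.6]
grip_width: 0.0192
finger_force: 58.8
clock: 8.85
position: [0.4246, -0.1239, 0.0911]
tool_rot: [3.141, 0.0, 1.639]
force: [0.4, 0.1, -1.0]
grip_width: 0.0189
finger_force: 58.8
8.8 [ 0.4246 -0.1239  0.0911] yaw 93.9 rp [3.141 0.   ] F [ 0.4  0.1 -1. ] w 0.0189 58.821237087249756 q [ 0.39  0.64 -0.31  2.19  0.52  0.37 -0.28]
```

```bash

python3 -m jog '[[[0,0,1,0,0,0,0],[0,0,1,0,0,0,0],[0,0,0,0,0,0,0]]]'
python3 -m jog '[[[0,0,0,0,0,0,0.4],[0,0,0,0,0,0,0.5],[0,0,0,0,0,0,0.5],[0,0,-40,0,0,0,0.6],[0,0,-40,0,0,0,1]]]'
python3 -m jog '[[[0,0,-40,0,0,0,1]]]' >/dev/null
python3 - <<'E'
from h import *
st()
plan([(.48,-.26,.24,70),(.48,-.36,.24,80)])
s=bot.observe(); w=bot.grab_frame('wrist'); save('w3',w)
E
```

```text
clock: 9.15
position: [0.4249, -0.1237, 0.0896]
tool_rot: [3.14, 0.0, 1.639]
force: [-4.5, 4.1, 22.0]
grip_width: 0.0191
finger_force: 62.3
clock: 9.65
position: [0.4239, -0.1234, 0.1693]
tool_rot: [-3.139, -0.001, 1.639]
force: [0.4, -0.5, 0.6]
grip_width: 0.0641
finger_force: 0.0
9.8 [ 0.4241 -0.1236  0.2102] yaw 93.9 rp [-3.141e+00 -1.000e-03] F [ 0.1 -2.   0.2] w 0.078 0.0 q [ 0.56  0.42 -0.51  2.13  0.32  0.67 -0.1 ]
[[-35,12,-7,0,0,0.1,1],[-34,15,-8,0,0,0.11,1],[-32,18,-7,0,0,0.1,1],[-29,22,-8,0,0,0.11,1]]
--
[[-31,11,0,0,0,-0.06,1],[-32,10,0,0,0,-0.06,1],[-33,8,0,0,0,-0.06,1]]
--
```

View pics/w3.png

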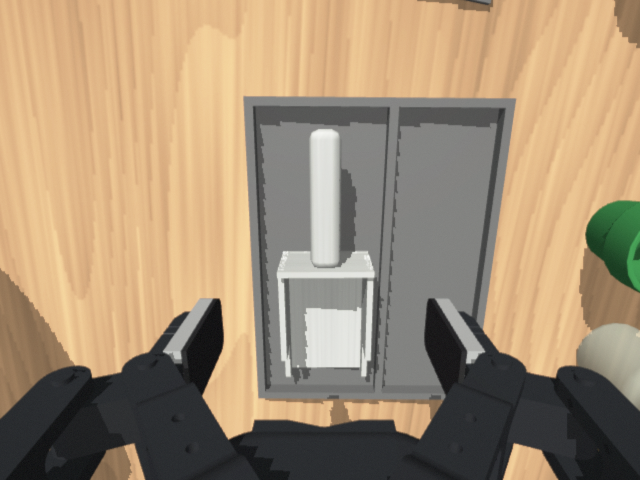

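The scoop lies flat in the wide lane: handle at (325,130–265), mouth at row 375, clear of the walls. Next is the brush.

```bash
python3 -c "
from h import *
plan([(.47,-.24,.24,50),(.505,-.372,.24,-6)])"
```

```text
[[-20,6,-4,0,0,0.13,1],[-19,9,-4,0,0,0.13,1],[-18,11,-4,0,0,0.13,1],[-16,13,-4,0,0,0.13,1],[-14,15,-4,0,0,0.12,1]]
[[-12,16,-5,0,0,0.13,1]]
--
[[-11,16,0,0,0,0.14,1],[-9,17,0,0,0,0.14,1],[-6,19,0,0,0,0.14,1],[-4,19,0,0,0,0.14,1],[-1,20,0,0,0,0.14,1]]
[[2,19,0,0,0,0.14,1],[4,19,0,0,0,0.13,1]]
--
```

```bash

python3 -m jog '[[[-20,6,-4,0,0,0.13,1],[-19,9,-4,0,0,0.13,1],[-18,11,-4,0,0,0.13,1],[-16,13,-4,0,0,0.13,1],[-14,15,-4,0,0,0.12,1]]]' >/dev/null
python3 -m jog '[[[-12,16,-5,0,0,0.13,1],[-11,16,0,0,0,0.14,1],[-9,17,0,0,0,0.14,1],[-6,19,0,0,0,0.14,1],[-4,19,0,0,0,0.14,1]]]' >/dev/null
python3 -m jog '[[[-1,20,0,0,0,0.14,1],[2,19,0,0,0,0.14,1],[4,19,0,0,0,0.13,1],[0,0,0,0,0,0,1]]]' >/dev/null
python3 - <<'E'
from h import *
st(); s=bot.observe(); p=bot.grab_frame('wrist'); save('w4',p)
for d in bot.spot_point('brush',p): print(np.round(d['xyz'],4),d['conf'])
m=bot.trace('brush',p)
for k in range(len(m)): print(rect(p,'brush',.04,s,k)[0],m[k]['conf'])
E
```

```text
11.2 [ 0.5032 -0.374   0.2335] yaw -6.2 rp [3.14 0.  ] F [-0.6  1.2 -1.1] w 0.0854 0.0 q [ 0.56  0.6  -0.02  1.66  0.01  0.88 -1.15]
[ 0.4871 -0.3782  0.0009] 0.7
((487.82470703125, -376.91082763671875), (47.826377868652344, 189.2772674560547), 82.69187927246094) 0.88
```

View pics/w4.png

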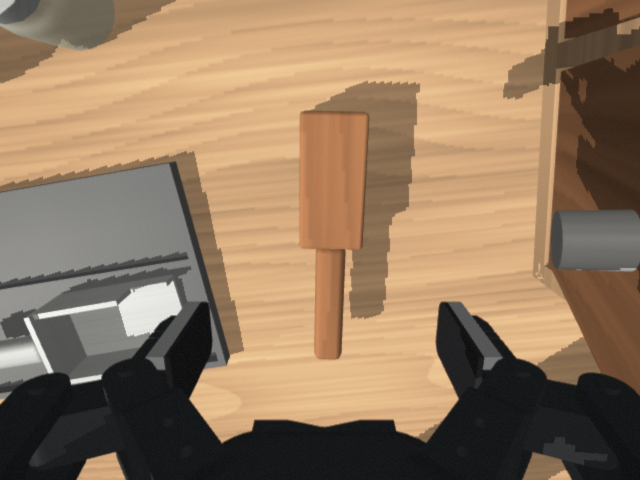

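The brush is clear, its head at (333,180) and handle down to (328,358). The fit gives origin (0.488,-0.377) and yaw -7.3°.

```bash
python3 -c "
from h import *
plan([(.5176,-.3807,.088,-7.3)],step=36)"
```

```text
[[3,2,29,0,0,0.01,1],[3,1,29,0,0,0,1],[3,2,29,0,0,0.01,1],[3,1,29,0,0,0,1],[3,2,30,0,0,0.01,1]]
--
```

```bash

python3 -m jog '[[[3,2,29,0,0,0.01,1],[3,1,29,0,0,0,1],[3,2,29,0,0,0.01,1],[3,1,29,0,0,0,1],[3,2,27,0,0,0,1]]]' 60
python3 -m jog '[[[0,0,0,0,0,0,0.4],[0,0,0,0,0,0,0.3],[0,0,0,0,0,0,0.3],[0,0,0,0,0,0,0.3],[0,0,0,0,0,0,0.3]]]' 60
python3 -m jog '[[[0,0,0,0,0,0,0.3],[0,0,-20,0,0,0,0.3],[0,0,-40,0,0,0,0.3],[0,0,-40,0,0,0,0.3]]]'
python3 - <<'E'
from h import *
st()
# grip point at +30 of brush, brush yaw 93.5 at narrow lane centre
c=np.array([.5094,-.148]); a=np.deg2rad(93.5); g=c+.03*np.array([np.cos(a),np.sin(a)]); print(g)
plan([(.52,-.27,.19,40),(g[0],g[1],.13,93.5)],g=.3)
E
```

```text
clock: 11.9
position: [0.5174, -0.3807, 0.0897]
tool_rot: [-3.141, 0.0, -0.119]
force: [0.8, 0.4, 0.2]
grip_width: 0.0854
finger_force: 0.0
clock: 12.4
position: [0.5179, -0.3818, 0.0929]
tool_rot: [3.141, -0.002, -0.121]
force: [-2.3, 1.8, 9.4]
grip_width: 0.0447
finger_force: 62.5
clock: 12.8
position: [0.5171, -0.3814, 0.1928]
tool_rot: [-3.142, -0.0, -0.121]
force: [0.9, -0.6, -0.3]
grip_width: 0.0445
finger_force: 61.6
12.8 [ 0.5171 -0.3814  0.1928] yaw -6.9 rp [-3.142 -0.   ] F [ 0.9 -0.6 -0.3] w 0.0445 61.62605166435242 q [ 0.55  0.67 -0.02  1.64  0.01  0.83 -1.16]
[ 0.50756854 -0.11805596]
[[-2,-18,0,0,0,-0.14,0.3],[1,-19,1,0,0,-0.14,0.3],[3,-18,0,0,0,-0.13,0.3],[6,-18,1,0,0,-0.14,0.3],[8,-17,0,0,0,-0.13,0.3]]
[[11,-15,1,0,0,-0.14,0.3]]
--
[[13,-18,9,0,0,-0.13,0.3],[15,-16,8,0,0,-0.13,0.3],[17,-14,9,0,0,-0.13,0.3],[18,-12,8,0,0,-0.14,0.3],[20,-9,9,0,0,-0.13,0.3]]
[[20,-6,8,0,0,-0.14,0.3],[21,-4,9,0,0,-0.13,0.3]]
--
```

```bash

python3 -m jog '[[[-2,-18,0,0,0,-0.14,0.3],[1,-19,1,0,0,-0.14,0.3],[3,-18,0,0,0,-0.13,0.3],[6,-18,1,0,0,-0.14,0.3],[8,-17,0,0,0,-0.13,0.3]]]' >/dev/null
python3 -m jog '[[[11,-15,1,0,0,-0.14,0.3],[13,-18,2,0,0,-0.13,0.3],[15,-16,2,0,0,-0.13,0.3],[17,-14,2,0,0,-0.13,0.3],[18,-12,4,0,0,-0.14,0.3]]]' >/dev/null
python3 -m jog '[[[20,-9,4,0,0,-0.13,0.3],[20,-6,6,0,0,-0.14,0.3],[21,-4,6,0,0,-0.13,0.3],[0,0,0,0,0,0,0.3],[0,0,0,0,0,0,0.3]]]' >/dev/null
python3 - <<'E'
from h import *
st(); s=bot.observe(); p=bot.grab_frame('wrist'); save('w5',p)
plan([(.5076,-.118,.1,93.5)],g=.3)
E
```

```text
14.3 [ 0.5075 -0.1187  0.1627] yaw 93.3 rp [3.141e+00 1.000e-03] F [-0.1 -0.2 -1. ] w 0.0448 61.6929030418396 q [ 0.46  0.6  -0.46  1.97  0.42  0.67 -0.21]
[[1,0,31,0,0,-0,0.3],[0,0,32,0,0,-0.01,0.3]]
--
```

View pics/w5.png

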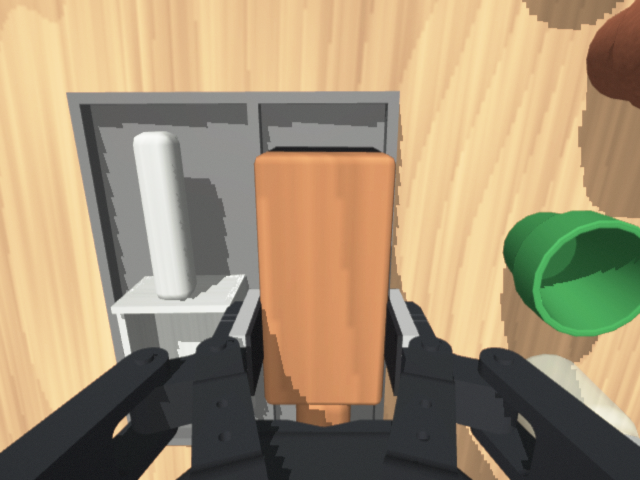

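The brush head at (325,275) is centred over the narrow lane, whose inner walls are at columns 262 and 388. Lowering.

```bash

python3 -m jog '[[[1,0,30,0,0,0,0.3],[0,0,22,0,0,0,0.3],[0,0,6,0,0,0,0.3],[0,0,3,0,0,0,0.3],[0,0,2,0,0,0,0.3]]]'
python3 -m jog '[[[0,0,1,0,0,0,0.3],[0,0,1,0,0,0,0.3],[0,0,0,0,0,0,0.3]]]'
```

```text
clock: 14.85
position: [0.5077, -0.1179, 0.0996]
tool_rot: [3.141, 0.0, 1.628]
force: [0.6, -0.9, -0.4]
grip_width: 0.0444
finger_force: 61.6
clock: 15.15
position: [0.5075, -0.1176, 0.0972]
tool_rot: [3.141, 0.0, 1.629]
force: [-0.9, 0.1, -1.7]
grip_width: 0.0446
finger_force: 61.6
```

```bash

python3 -m jog '[[[0,0,1,0,0,0,0.3],[0,0,0,0,0,0,0.3]]]'
python3 -m jog '[[[0,0,1,0,0,0,0.3],[0,0,0,0,0,0,0.3]]]'
```

```text
clock: 15.35
position: [0.5075, -0.1176, 0.0968]
tool_rot: [3.141, 0.001, 1.629]
force: [-5.3, -0.1, 18.2]
grip_width: 0.0449
finger_force: 63.9
clock: 15.55
position: [0.5075, -0.1176, 0.0967]
tool_rot: [3.141, 0.001, 1.629]
force: [-11.5, 1.1, 44.8]
grip_width: 0.0445
finger_force: 66.9
```

```bash

python3 -m jog '[[[0,0,-1,0,0,0,0.5],[0,0,0,0,0,0,0.75],[0,0,0,0,0,0,0.75],[0,0,-30,0,0,0,0.75],[0,0,-40,0,0,0,1]]]'
python3 -m jog '[[[0,0,-40,0,0,0,1],[0,0,-30,0,0,0,1]]]' >/dev/null
python3 - <<'E'
from h import *
st(); s=bot.observe(); p=bot.grab_frame('wrist'); save('w6',p)
plan([(.60,-.06,.24,150),(.64,-.003,.24,180)])
plan([(.60,-.06,.24,40),(.64,-.003,.24,0)])
E
```

```text
clock: 16.05
position: [0.5065, -0.1172, 0.1653]
tool_rot: [-3.138, -0.001, 1.629]
force: [0.9, -0.7, 0.8]
grip_width: 0.0767
finger_force: 0.0
16.2 [ 0.5075 -0.1174  0.238 ] yaw 93.3 rp [3.14 0.  ] F [-0.1 -0.1  0.2] w 0.0855 0.0 q [ 0.51  0.49 -0.53  1.92  0.33  0.82 -0.14]
[[7,12,0,0,0,-0.12,1],[5,12,0,0,0,-0.12,1],[3,13,0,0,0,-0.12,1],[2,13,0,0,0,-0.13,1],[0,14,0,0,0,-0.12,1]]
[[-1,13,1,0,0,-0.13,1],[-3,13,0,0,0,-0.12,1],[-5,13,1,0,0,-0.13,1]]
--
[[-2,17,0,0,0,-0.13,1],[-4,17,0,0,0,-0.13,1],[-6,17,0,0,0,-0.13,1],[-8,15,0,0,0,-0.13,1]]
--
[[7,13,0,0,0,0.13,1],[9,12,0,0,0,0.13,1],[11,11,0,0,0,0.13,1],[12,10,0,0,0,0.14,1],[13,8,1,0,0,0.13,1]]
[[15,6,0,0,0,0.14,1],[15,4,1,0,0,0.13,1]]
--
[[13,-4,0,0,0,0.14,1],[13,-5,0,0,0,0.14,1],[12,-7,0,0,0,0.14,1],[11,-9,0,0,0,0.14,1],[10,-10,0,0,0,0.14,1]]
--
```

View pics/w6.png

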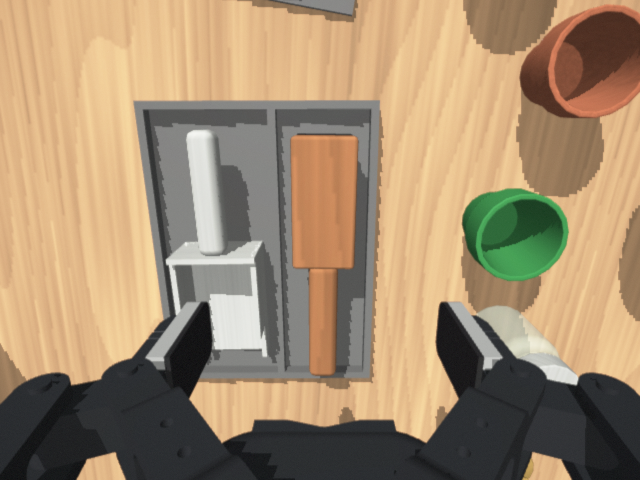

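Brush at (323,250), bristles down in the narrow lane. I'll check its end clearance from the top camera later. Next is the wide pot; yaw 90 closes along world x, clear of its neighbours.

```bash
python3 -c "
from h import *
plan([(.67,-.035,.22,90)])"
```

```text
[[15,33,4,0,0,0.01,1],[15,33,4,0,0,0.01,1],[15,33,5,0,0,0.01,1],[16,33,4,0,0,0.01,1],[15,32,5,0,0,0.02,1]]
--
```

```bash

python3 -m jog '[[[15,33,4,0,0,0.01,1],[15,33,4,0,0,0.01,1],[15,33,5,0,0,0.01,1],[16,33,4,0,0,0.01,1],[15,32,5,0,0,0.02,1]]]' >/dev/null
python3 -m jog '[[[0,0,0,0,0,0,1]]]' >/dev/null
cat >> h.py <<'E'
def rim(p,q,z,cam,color=None):
    "rim ellipses: fit circle centre of a region's outline near height z; prints spots and rects"
    for d in bot.spot_point(q,p): print('  spot',np.round(d['xyz'],4),round(d['conf'],2))
    for k,d in enumerate(bot.trace(q,p)):
        c=max(cv2.findContours(d['region'].astype(np.uint8),0,1)[0],key=cv2.contourArea)[:,0]
        w=back(p,c,z,cam)[:,:2].astype(np.float32)*1000
        (x,y),r=cv2.minEnclosingCircle(w); print('  trace',round(d['conf'],2),'bbox',c.min(0),c.max(0),'circ',round(x,1),round(y,1),round(r,1),'rows min/max world',w.min(0).round(1),w.max(0).round(1), 'rgb',p['img'][d['region']].mean(0).round())
E
python3 - <<'E'
from h import *
st(); s=bot.observe(); p=bot.grab_frame('wrist'); save('w7',p)
rim(p,'wide_pot',.055,s)
t=bot.grab_frame('top'); print('top')
rim(t,'wide_pot',.055,s)
for q,z in [('brush',.04),('scoop',.04)]: print(q,[rect(t,q,z)[0]])
E
```

```text
16.9 [ 0.6705 -0.0321  0.2124] yaw 90.0 rp [-3.142e+00 -2.000e-03] F [-0.7 -0.8 -0.2] w 0.0853 0.0 q [ 0.25  0.73 -0.47  1.53  0.37  0.98 -0.33]
  spot [ 0.6445 -0.1133 -0.003 ] 0.79
  spot [ 0.6078  0.1016 -0.0019] 0.69
  spot [ 0.6742 -0.0034  0.0026] 0.67
  trace 0.85 bbox [239 295] [331 396] circ 647.9 -107.6 40.3 rows min/max world [ 613. -147.] [676.2 -68.2] rgb [ 56. 123.  67.]
  trace 0.84 bbox [142   0] [268  70] circ 608.9 96.8 33.3 rows min/max world [575.8  67.7] [642.1 101.8] rgb [ 48. 102.  57.]
  trace 0.68 bbox [269 139] [374 244] circ 669.8 -1.4 32.5 rows min/max world [638.1 -33.1] [701.5  30.8] rgb [146.  88.  65.]
top
  spot [ 0.6092  0.0995 -0.0019] 0.84
  spot [ 6.695e-01 -6.000e-04  4.000e-04] 0.62
  trace 0.7 bbox [210 278] [313 336] circ 481.6 138.3 113.9 rows min/max world [418.7  30.3] [541.7 244.9] rgb [95. 93. 89.]
  trace 0.64 bbox [263 230] [293 260] circ 608.0 102.2 33.2 rows min/max world [577.1  70.8] [640.2 133.7] rgb [33. 88. 36.]
  trace 0.45 bbox [312 213] [326 230] circ 656.8 15.8 21.9 rows min/max world [638.7   1.3] [674.9  30.4] rgb [114.  62.  35.]
brush [((459.5523681640625, -63.45290756225586), (172.89280700683594, 63.09925079345703), 3.4610183238983154)]
scoop [((421.9577941894531, -73.90242767333984), (22.577791213989258, 32.05284118652344), 5.380767822265625)]
```

View pics/w7.png

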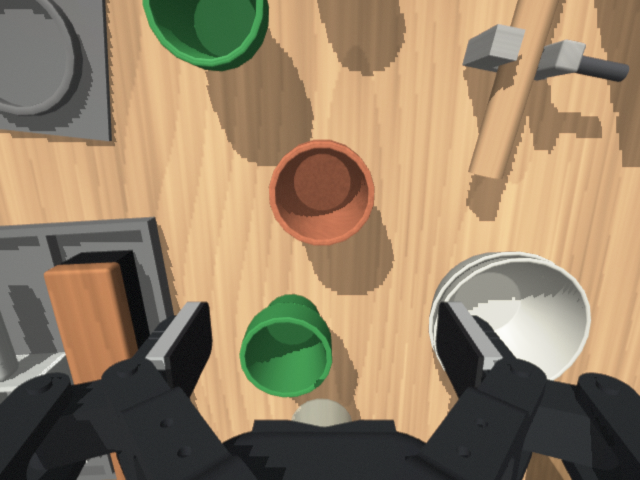

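The terracotta pot at (322,192) is the one meant, at (0.670,-0.001). The green ones are at (286,350) and (207,25).

```bash

python3 -m jog '[[[15,0,30,0,0,0,1],[15,0,30,0,0,0,1],[1,-1,30,0,0,0,1],[0,0,22,0,0,0,1],[0,0,0,0,0,0,1]]]' 50
python3 -m jog '[[[0,0,0,0,0,0,0.6],[0,0,0,0,0,0,0.6],[0,0,0,0,0,0,0.6],[0,0,0,0,0,0,0.6]]]' 50
python3 -m jog '[[[0,0,-20,0,0,0,0.6],[0,0,-35,0,0,0,0.6],[0,0,-40,0,0,0,0.6]]]'
python3 - <<'E'
from h import *
st()
plan([(.55,.045,.2,90),(.472,.06,.19,84)],g=.6)
E
```

```text
clock: 17.8
position: [0.6658, -0.0047, 0.0993]
tool_rot: [-3.137, 0.0, 1.569]
force: [-1.0, 0.0, 0.6]
grip_width: 0.0851
finger_force: 0.0
clock: 18.2
position: [0.6681, -0.0045, 0.1041]
tool_rot: [3.139, 0.0, 1.568]
force: [-2.3, 0.2, 6.8]
grip_width: 0.0625
finger_force: 54.0
clock: 18.5
position: [0.6671, -0.0045, 0.1988]
tool_rot: [-3.142, -0.0, 1.569]
force: [-0.2, -0.4, -1.6]
grip_width: 0.0623
finger_force: 55.3
18.5 [ 0.6671 -0.0045  0.1988] yaw 89.9 rp [-3.142 -0.   ] F [-0.2 -0.4 -1.6] w 0.0623 55.268428176641464 q [ 0.21  0.74 -0.47  1.55  0.38  0.95 -0.38]
[[12,-29,0,0,0,-0,0.6],[12,-29,0,0,0,-0,0.6],[13,-30,-1,0,0,-0,0.6],[12,-29,0,0,0,-0,0.6]]
--
[[8,-39,5,0,0,0.05,0.6],[5,-40,5,0,0,0.05,0.6]]
--
```

```bash

python3 -m jog '[[[3,-34,0,0,0,0,0.6],[0,-34,0,0,0,0,0.6],[0,-34,0,0,0,0,0.6],[0,-34,0,0,0,0.03,0.6],[0,-34,0,0,0,0.03,0.6]]]' >/dev/null
python3 -m jog '[[[0,-20,0,0,0,0.03,0.6],[0,0,0,0,0,0,0.6],[0,0,0,0,0,0,0.6]]]' >/dev/null
python3 - <<'E'
from h import *
st(); s=bot.observe(); p=bot.grab_frame('wrist'); save('w8',p); 
for d in bot.spot_point('well_tray',p): print(d)
m=bot.trace('well_tray',p)
for k in range(len(m)): print(rect(p,'well_tray',.014,s,k)[0],m[k]['conf'])
E
```

```text
19.3 [0.4782 0.0012 0.1982] yaw 84.7 rp [3.139 0.   ] F [ 0.8 -0.2 -0.5] w 0.0625 55.34366223961115 q [ 0.25  0.49 -0.48  2.06  0.35  0.68 -0.56]
((471.6650390625, 88.61280822753906), (109.09921264648438, 107.65333557128906), 83.910888671875) 0.74
((657.5671997070312, -191.67153930664062), (2.941061019897461, 11.798749923706055), 39.17801284790039) 0.69
```

View pics/w8.png

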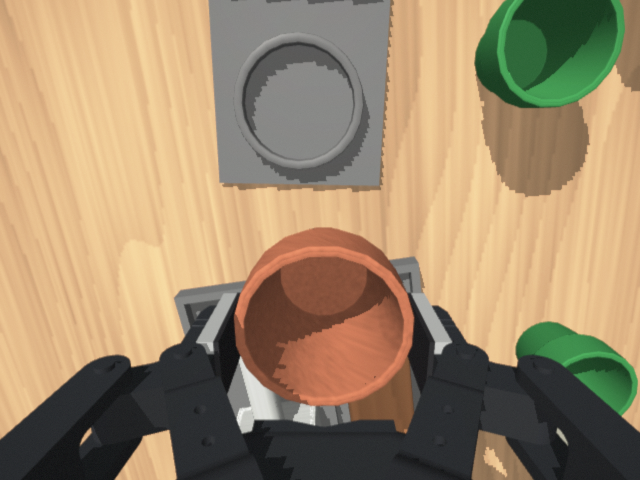

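The well ring is centred at (299,101) and the held pot's rim at (324,326).

```bash
python3 - <<'E'
from h import *
s=bot.observe(); p=bot.grab_frame('wrist')
t=np.linspace(0,2*np.pi,60)
for n,c,ax,z in [('well',(299,100.5),(64,67.5),.014),('pot',(324.5,326),(88.5,79),.149)]:
    w=back(p,np.c_[c[0]+ax[0]*np.cos(t),c[1]+ax[1]*np.sin(t)],z,s)[:,:2]*1000
    (x,y),_=cv2.minEnclosingCircle(w.astype(np.float32)); print(n,x,y,_,w.min(0),w.max(0))
t=bot.grab_frame('top'); im=cv2.resize(t['img'][270:345,200:330],(780,450),interpolation=2); print(t['shot'])
E
```

```text
well 471.0455322265625 85.07207489013672 40.380287170410156 [430.92764281  45.1721675 ] [511.13622176 124.94040732]
pot 479.25872802734375 3.7092907428741455 31.295124053955078 [448.19269278 -27.58476885] [510.29864526  34.98827283]
16
```

```bash

python3 -m jog '[[[27,-5,0,0,0,0,0.6],[27,-5,0,0,0,0,0.6],[27,-5,10,0,0,0,0.6],[0,0,30,0,0,0,0.6],[0,0,30,0,0,0,0.6]]]' >/dev/null
python3 -m jog '[[[0,0,10,0,0,0,0.6],[0,0,5,0,0,0,0.6],[0,0,2,0,0,0,0.6],[0,0,1,0,0,0,0.6],[0,0,0,0,0,0,0.6]]]'
```

```text
clock: 20.65
position: [0.4704, 0.0832, 0.1096]
tool_rot: [3.14, -0.0, 1.478]
force: [-0.4, -0.6, -0.6]
grip_width: 0.0626
finger_force: 55.4
```

```bash

python3 -m jog '[[[0,0,1,0,0,0,0.6],[0,0,1,0,0,0,0.6],[0,0,0,0,0,0,0.6]]]'
python3 -m jog '[[[0,0,1,0,0,0,0.6],[0,0,0,0,0,0,0.6]]]'
python3 -m jog '[[[0,0,1,0,0,0,0.6],[0,0,0,0,0,0,0.6]]]'
```

```text
clock: 20.95
position: [0.4703, 0.0833, 0.108]
tool_rot: [3.14, 0.0, 1.478]
force: [-5.1, -1.3, 23.3]
grip_width: 0.0622
finger_force: 57.8
clock: 21.15
position: [0.4703, 0.0833, 0.1078]
tool_rot: [3.14, 0.001, 1.479]
force: [-12.4, -3.8, 51.2]
grip_width: 0.0623
finger_force: 60.5
clock: 21.35
position: [0.4703, 0.0834, 0.1077]
tool_rot: [3.139, 0.001, 1.479]
force: [-18.7, -4.4, 78.3]
grip_width: 0.0628
finger_force: 63.1
```

On the floor. I'll back off the load, open, and retreat toward the tall pot.

```bash

python3 -m jog '[[[0,0,-2,0,0,0,0.6],[0,0,-1,0,0,0,1],[0,0,0,0,0,0,1],[0,0,0,0,0,0,1],[0,0,-30,0,0,0,1]]]'
python3 -m jog '[[[0,0,-40,0,0,0,1],[0,0,-45,0,0,0,1],[0,0,-30,0,0,0,1]]]' >/dev/null
python3 - <<'E'
from h import *
st()
plan([(.57,.15,.25,95),(.664,.155,.25,95)])
s=bot.observe(); p=bot.grab_frame('wrist'); rim(p,'wide_pot',.059,s)
E
```

```text
clock: 21.85
position: [0.4687, 0.0832, 0.1358]
tool_rot: [-3.137, 0.001, 1.479]
force: [0.2, 0.0, 0.0]
grip_width: 0.0854
finger_force: 0.0
22.1 [0.4701 0.0835 0.2553] yaw 84.7 rp [ 3.14e+00 -1.00e-03] F [ 0.5 -0.9  0.1] w 0.0853 0.0 q [ 0.13  0.4  -0.55  2.01  0.28  0.81 -0.67]
[[25,31,2,0,0,-0.06,1],[23,33,2,0,0,-0.06,1],[22,34,1,0,0,-0.06,1]]
--
[[-1,31,0,0,0,0,1],[-1,31,0,0,0,0,1],[-2,32,0,0,0,0,1]]
--
  spot [0.6074 0.0988 0.0014] 0.87
  spot [0.4736 0.087  0.0065] 0.76
  trace 0.74 bbox [457 136] [559 226] circ 601.6 103.2 36.6 rows min/max world [566.7  70.1] [637.7 134.8] rgb [ 53. 114.  63.]
  trace 0.69 bbox [280 174] [367 263] circ 472.0 87.3 33.5 rows min/max world [439.3  54.1] [502.8 120.7] rgb [149.  90.  66.]
```

```bash

python3 -m jog '[[[25,31,2,0,0,-0.04,1],[23,33,2,0,0,-0.04,1],[22,34,1,0,0,-0.03,1],[-1,31,0,0,0,0,1],[-1,31,0,0,0,0,1]]]' >/dev/null
python3 -m jog '[[[-2,32,0,0,0,0,1],[0,0,0,0,0,0,1],[0,0,0,0,0,0,1]]]' >/dev/null
python3 - <<'E'
from h import *
st(); s=bot.observe(); p=bot.grab_frame('wrist'); save('w9',p); rim(p,'tall_pot',.085,s)
E
```

```text
23.1 [0.6651 0.146  0.2458] yaw 91.0 rp [-3.139  0.   ] F [-0.2  0.2  0.7] w 0.0853 0.0 q [ 0.01  0.71 -0.51  1.47  0.38  1.06 -0.57]
  spot [0.4768 0.142  0.002 ] 0.44
  trace 0.68 bbox [280 127] [362 210] circ 663.1 190.0 25.1 rows min/max world [638.4 165.4] [687.7 215. ] rgb [138.  83.  61.]
```

View pics/w9.png

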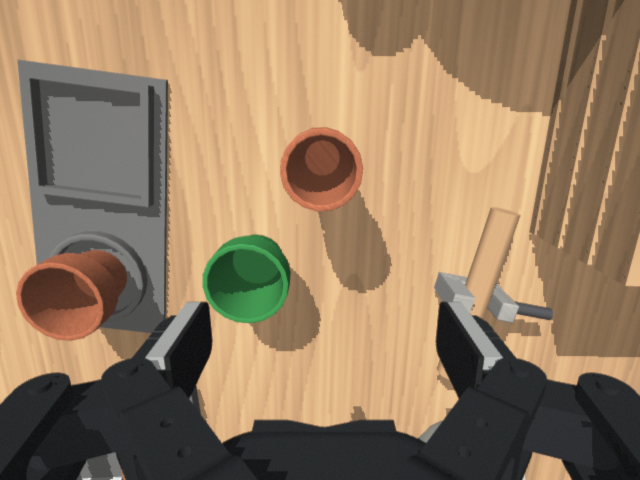

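The tall pot at (321,168) is at (0.663,0.190). Grasping by the collar.

```bash

python3 -m jog '[[[15,-1,20,0,0,0,1],[15,-1,30,0,0,0,1],[14,-1,30,0,0,0,1],[0,0,25,0,0,0,1],[0,0,10,0,0,0,1]]]' 50 >/dev/null
python3 -m jog '[[[0,0,0,0,0,0,1],[0,0,0,0,0,0,0.4],[0,0,0,0,0,0,0.4],[0,0,0,0,0,0,0.4],[0,0,0,0,0,0,0.4]]]' 50
python3 -m jog '[[[0,0,0,0,0,0,0.4],[0,0,0,0,0,0,0.4]]]' 
python3 -m jog '[[[0,0,-20,0,0,0,0.4],[0,0,-35,0,0,0,0.4],[0,0,-40,0,0,0,0.4],[0,0,-40,0,0,0,0.4]]]'
python3 - <<'E'
from h import *
st()
plan([(.60,.1,.26,90),(.475,.02,.26,84.7)],g=.4)
E
```

```text
clock: 24.25
position: [0.6624, 0.1898, 0.1348]
tool_rot: [3.14, -0.0, 1.588]
force: [-2.0, -1.9, 12.8]
grip_width: 0.0489
finger_force: 50.2
clock: 24.45
position: [0.6624, 0.1898, 0.1348]
tool_rot: [3.14, -0.0, 1.588]
force: [-2.8, -0.8, 12.7]
grip_width: 0.0492
finger_force: 50.2
clock: 24.85
position: [0.6616, 0.1897, 0.2701]
tool_rot: [3.141, -0.0, 1.589]
force: [1.2, -0.2, -0.7]
grip_width: 0.0488
finger_force: 52.0
24.9 [0.6616 0.1897 0.2701] yaw 91.0 rp [ 3.141 -0.   ] F [ 1.2 -0.2 -0.7] w 0.0488 52.01851920224726 q [-0.06  0.7  -0.52  1.43  0.36  1.11 -0.62]
[[-30,-21,3,0,0,0.01,0.4],[-29,-21,4,0,0,0,0.4],[-30,-21,3,0,0,0.01,0.4]]
--
[[-20,-31,0,0,0,0.02,0.4],[-21,-31,0,0,0,0.02,0.4],[-21,-30,0,0,0,0.03,0.4],[-22,-30,0,0,0,0.02,0.4]]
--
```

```bash

python3 -m jog '[[[-32,-21,3,0,0,0.01,0.4],[-31,-21,4,0,0,0,0.4],[-32,-21,3,0,0,0.01,0.4],[-22,-31,3,0,0,0.02,0.4],[-23,-31,3,0,0,0.02,0.4]]]' >/dev/null
python3 -m jog '[[[-23,-30,3,0,0,0.03,0.4],[-22,-30,3,0,0,0.02,0.4],[0,0,0,0,0,0,0.4],[0,0,0,0,0,0,0.4]]]' >/dev/null
python3 - <<'E'
from h import *
st(); s=bot.observe(); p=bot.grab_frame('wrist'); save('w10',p); rim(p,'wide_pot',.059,s); z=s['position'][2]-.1348+.085; print(z); rim(p,'tall_pot',z,s)
E
```

```text
25.8 [0.475  0.0079 0.2468] yaw 84.7 rp [3.14 0.  ] F [ 0.7  0.2 -0.9] w 0.049 52.15197617188096 q [ 0.28  0.41 -0.54  2.02  0.29  0.79 -0.52]
  spot [0.4719 0.0853 0.0074] 0.74
  spot [ 0.6433 -0.1181 -0.0022] 0.69
  spot [ 6.069e-01  1.037e-01 -6.000e-04] 0.67
  spot [0.4767 0.1422 0.0036] 0.41
  trace 0.8 bbox [255  59] [355 163] circ 471.3 85.6 32.7 rows min/max world [438.9  53.9] [503.7 118. ] rgb [145.  89.  66.]
  trace 0.78 bbox [494 300] [593 385] circ 633.0 -101.8 46.4 rows min/max world [ 597.5 -140.3] [674.6 -61. ] rgb [ 61. 132.  72.]
  trace 0.71 bbox [454  10] [569 119] circ 602.2 101.1 35.6 rows min/max world [566.6  69.6] [637.4 132.4] rgb [ 53. 111.  62.]
  trace 0.71 bbox [233   0] [385 182] circ 475.1 96.3 70.2 rows min/max world [423.9  38. ] [525.6 153.4] rgb [125. 125. 123.]
0.1969989404121617
  spot [0.4785 0.0049 0.1136] 0.66
  trace 0.73 bbox [255 228] [392 393] circ 476.4 15.1 32.6 rows min/max world [450.8 -17.4] [500.5  47.6] rgb [159.  96.  71.]
```

View pics/w10.png

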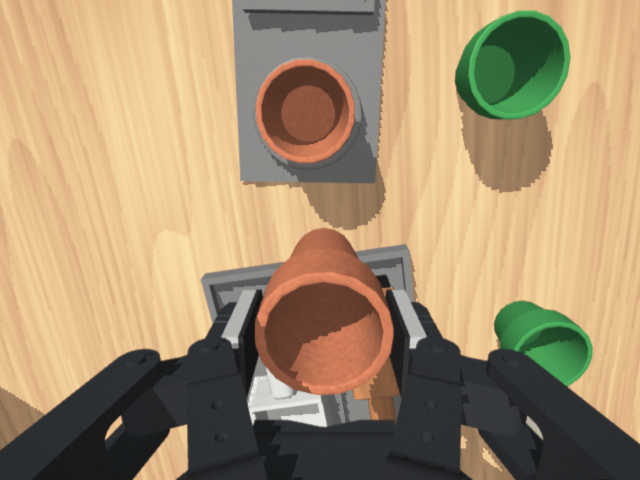

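Wide pot rim centred at (305,111), held tall pot's rim at (324,332). I'll compute the shift between them.

```bash
python3 - <<'E'
from h import *
s=bot.observe(); p=bot.grab_frame('wrist')
t=np.linspace(0,2*np.pi,60); o=[]
for n,c,ax,z in [('wide',(305.5,111),(50,52.5),.059),('tall',(324,332.5),(68,60.5),.197)]:
    w=back(p,np.c_[c[0]+ax[0]*np.cos(t),c[1]+ax[1]*np.sin(t)],z,s)[:,:2]*1000
    (x,y),r=cv2.minEnclosingCircle(w.astype(np.float32)); print(n,x,y,r); o.append((x,y))
T=s['position'][:2]+(np.array(o[0])-o[1])/1000; print(T)
plan([(T[0],T[1],s['position'][2],84.7),(T[0],T[1],.165,84.7)],g=.4,step=30)
E
```

```text
wide 471.7179260253906 86.95046997070312 32.23324203491211
tall 476.3041687011719 9.048120498657227 24.38666534423828
[0.470836   0.08685272]
[[26,-4,0,0,0,0,0.4],[26,-4,0,0,0,0,0.4],[25,-4,0,0,0,0,0.4]]
--
[[0,0,27,0,0,0,0.4],[0,0,27,0,0,0,0.4],[0,0,27,0,0,0,0.4]]
--
```

```bash

python3 -m jog '[[[26,-4,0,0,0,0,0.4],[26,-4,0,0,0,0,0.4],[24,-4,0,0,0,0,0.4],[0,0,20,0,0,0,0.4],[0,0,20,0,0,0,0.4]]]' >/dev/null
python3 -m jog '[[[0,0,0,0,0,0,0.4],[0,0,0,0,0,0,0.4]]]'
python3 -c "
from h import *
s=bot.observe(); p=bot.grab_frame('wrist'); save('w11',p); rim(p,'tall_pot',s['position'][2]-.05,s)"
```

```text
clock: 26.75
position: [0.47, 0.0855, 0.2061]
tool_rot: [-3.141, -0.0, 1.479]
force: [0.4, 0.7, -0.7]
grip_width: 0.0492
finger_force: 52.1
  spot [0.4734 0.0848 0.0751] 0.89
  trace 0.83 bbox [254 228] [392 394] circ 471.5 92.5 32.7 rows min/max world [445.5  59.9] [495.3 125.2] rgb [159.  96.  71.]
```

```bash

python3 -m jog '[[[0,0,15,0,0,0,0.4],[0,0,15,0,0,0,0.4],[0,0,12,0,0,0,0.4],[0,0,8,0,0,0,0.4],[0,0,5,0,0,0,0.4]]]'
python3 -m jog '[[[0,0,3,0,0,0,0.4],[0,0,1,0,0,0,0.4],[0,0,0,0,0,0,0.4]]]'
```

```text
clock: 27.4
position: [0.47, 0.0852, 0.1506]
tool_rot: [-3.141, 0.0, 1.479]
force: [-0.0, -0.3, -0.8]
grip_width: 0.0488
finger_force: 52.2
clock: 27.7
position: [0.47, 0.0852, 0.1471]
tool_rot: [3.141, -0.0, 1.479]
force: [0.1, -0.5, -0.9]
grip_width: 0.0486
finger_force: 52.2
```

```bash

python3 -m jog '[[[0,0,1,0,0,0,0.4],[0,0,1,0,0,0,0.4],[0,0,0,0,0,0,0.4]]]'
python3 -m jog '[[[0,0,1,0,0,0,0.4],[0,0,0,0,0,0,0.4]]]'
```

```text
clock: 28.0
position: [0.4699, 0.0851, 0.1449]
tool_rot: [3.142, -0.0, 1.479]
force: [0.3, 1.0, -1.6]
grip_width: 0.0485
finger_force: 52.2
clock: 28.2
position: [0.4699, 0.0852, 0.1439]
tool_rot: [3.142, -0.0, 1.479]
force: [0.1, 0.6, -0.6]
grip_width: 0.0488
finger_force: 52.3
```

```bash

python3 -m jog '[[[0,0,1,0,0,0,0.4],[0,0,0,0,0,0,0.4]]]'
```

```text
clock: 28.4
position: [0.4701, 0.0853, 0.1437]
tool_rot: [3.141, 0.0, 1.479]
force: [-5.7, -1.6, 22.2]
grip_width: 0.0491
finger_force: 54.2
```

Seated at the expected depth (0.1437 against 0.1438). Releasing, then on to the jar.

```bash

python3 -m jog '[[[0,0,-1,0,0,0,0.6],[0,0,0,0,0,0,0.8],[0,0,0,0,0,0,0.8],[0,0,-20,0,0,0,0.8],[0,0,-40,0,0,0,1]]]'
python3 -m jog '[[[0,0,-45,0,0,0,1]]]' >/dev/null
python3 - <<'E'
from h import *
st(); s=bot.observe(); p=bot.grab_frame('wrist'); rim(p,'tall_pot',.094,s); rim(p,'wide_pot',.059,s)
plan([(.60,-.05,.25,90),(.668,-.25,.25,90)])
E
```

```text
clock: 28.9
position: [0.4688, 0.0851, 0.2028]
tool_rot: [-3.137, 0.001, 1.479]
force: [-0.1, -0.4, 0.2]
grip_width: 0.0808
finger_force: 0.0
29.0 [0.4692 0.0852 0.2494] yaw 84.8 rp [-3.139  0.   ] F [ 1.3 -1.3  0.3] w 0.0856 0.0 q [ 0.14  0.41 -0.57  2.01  0.3   0.8  -0.69]
  spot [0.4728 0.083  0.0068] 0.88
  trace 0.78 bbox [286 192] [365 279] circ 471.0 88.6 28.4 rows min/max world [445.9  60.4] [495.3 117. ] rgb [147.  88.  64.]
  spot [6.067e-01 1.009e-01 5.000e-04] 0.88
  trace 0.81 bbox [281 178] [371 241] circ 471.1 87.9 32.7 rows min/max world [438.8  72.4] [503.1 120.5] rgb [156.  95.  70.]
  trace 0.73 bbox [462 139] [567 230] circ 601.7 104.6 36.9 rows min/max world [566.3  70.5] [637.5 134.8] rgb [ 52. 115.  63.]
  trace 0.63 bbox [273 375] [304 421] circ 429.6 -57.5 23.9 rows min/max world [415.6 -80.3] [437.8 -34.1] rgb [189. 190. 185.]
  trace 0.53 bbox [531 453] [558 462] circ 640.3 -137.5 11.9 rows min/max world [ 628.4 -142.9] [ 651.7 -131.5] rgb [ 61. 136.  74.]
[[-24,28,0,0,0,-0.02,1],[-25,28,0,0,0,-0.02,1],[-26,28,0,0,0,-0.02,1],[-26,27,-1,0,0,-0.02,1],[-27,26,0,0,0,-0.01,1]]
--
[[-33,11,0,0,0,-0,1],[-33,11,0,0,0,-0,1],[-33,12,0,0,0,-0,1],[-34,11,0,0,0,-0,1],[-33,12,0,0,0,-0,1]]
[[-34,11,0,0,0,-0,1]]
--
```

```bash

python3 -m jog '[[[-24,28,0,0,0,-0.02,1],[-25,28,0,0,0,-0.02,1],[-26,28,0,0,0,-0.02,1],[-26,27,-1,0,0,-0.02,1],[-27,26,0,0,0,-0.01,1]]]' >/dev/null
python3 -m jog '[[[-33,11,0,0,0,0,1],[-33,11,0,0,0,0,1],[-33,12,0,0,0,0,1],[-34,11,0,0,0,0,1],[-33,12,0,0,0,0,1]]]' >/dev/null
python3 -m jog '[[[-34,11,0,0,0,0,1],[0,0,0,0,0,0,1],[0,0,0,0,0,0,1]]]' >/dev/null
python3 - <<'E'
from h import *
st(); s=bot.observe(); p=bot.grab_frame('wrist'); save('w12',p); rim(p,'jar',.085,s)
E
```

```text
30.6 [ 0.6673 -0.2503  0.2476] yaw 89.8 rp [-3.139e+00 -1.000e-03] F [-0.4  0.6  0.1] w 0.0855 0.0 q [ 0.55  0.76 -0.48  1.37  0.37  1.11  0.01]
  spot [ 0.6709 -0.2185  0.0013] 0.78
  trace 0.81 bbox [286 138] [365 227] circ 668.8 -215.1 28.0 rows min/max world [ 644.5 -242. ] [ 693.1 -187.3] rgb [205. 206. 198.]
```

View pics/w12.png

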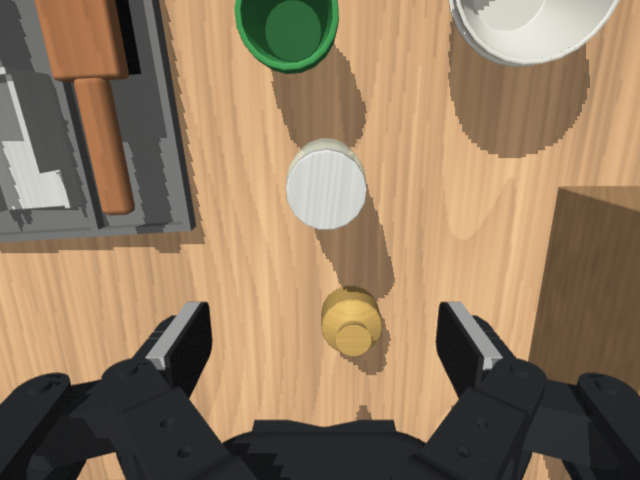

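Jar lid at (326,188), giving a centre of (0.669,-0.217), with a yellow bottle at (351,325) beyond it. Descending.

```bash

python3 -m jog '[[[17,1,20,0,0,0,1],[17,1,30,0,0,0,1],[0,0,30,0,0,0,1],[0,0,30,0,0,0,1],[0,0,25,0,0,0,1]]]' 40 >/dev/null
python3 -m jog '[[[0,0,13,0,0,0,1],[0,0,0,0,0,0,1],[0,0,0,0,0,0,0.5],[0,0,0,0,0,0,0.5],[0,0,0,0,0,0,0.5]]]' 40
python3 -m jog '[[[0,0,0,0,0,0,0.5],[0,0,0,0,0,0,0.5]]]'
python3 -m jog '[[[0,0,-10,0,0,0,0.5],[0,0,-20,0,0,0,0.5],[0,0,-30,0,0,0,0.5],[0,0,-30,0,0,0,0.5],[0,0,-30,0,0,0,0.5]]]'
python3 - <<'E'
from h import *
st(); c=np.array([.4787,.1425]); a=np.deg2rad(83.7); w=c+.058*np.array([np.cos(a),np.sin(a)]); print('square',w)
plan([(.60,-.02,.24,90),(.60,.18,.24,84),(w[0],w[1],.24,84)],g=.5,step=36)
E
```

```text
clock: 31.7
position: [0.6704, -0.2161, 0.1038]
tool_rot: [3.14, 0.001, 1.569]
force: [-1.6, 1.2, 8.1]
grip_width: 0.054
finger_force: 41.4
clock: 31.9
position: [0.6704, -0.2161, 0.1037]
tool_rot: [3.14, 0.001, 1.569]
force: [-2.6, 0.5, 9.6]
grip_width: 0.0543
finger_force: 41.5
clock: 32.4
position: [0.6699, -0.216, 0.2251]
tool_rot: [3.14, 0.0, 1.569]
force: [-0.3, -0.5, -2.9]
grip_width: 0.0544
finger_force: 43.3
32.4 [ 0.6699 -0.216   0.2251] yaw 89.9 rp [3.14 0.  ] F [-0.3 -0.5 -2.9] w 0.0544 43.27168358489871 q [ 0.51  0.77 -0.48  1.42  0.38  1.05 -0.05]
square [0.48506459 0.20014974]
[[33,-12,-2,0,0,-0,0.5],[33,-12,-3,0,0,-0,0.5],[32,-12,-2,0,0,-0,0.5],[33,-11,-3,0,0,-0,0.5],[32,-12,-2,0,0,-0,0.5]]
[[33,-11,-3,0,0,-0,0.5]]
--
[[33,0,0,0,0,0.02,0.5],[33,-1,0,0,0,0.02,0.5],[33,-1,0,0,0,0.02,0.5],[34,-2,0,0,0,0.01,0.5],[33,-3,0,0,0,0.02,0.5]]
[[33,-3,0,0,0,0.01,0.5]]
--
[[2,-29,0,0,0,0,0.5],[2,-29,0,0,0,0,0.5],[2,-29,0,0,0,0,0.5],[3,-29,0,0,0,0,0.5]]
--
```

```bash

python3 -m jog '[[[33,-12,-2,0,0,0,0.5],[33,-12,-3,0,0,0,0.5],[32,-12,-2,0,0,0,0.5],[33,-11,-3,0,0,0,0.5],[32,-12,-2,0,0,0,0.5]]]' >/dev/null
python3 -m jog '[[[33,-11,-3,0,0,0,0.5],[33,0,0,0,0,0.02,0.5],[33,-1,0,0,0,0.02,0.5],[33,-1,0,0,0,0.02,0.5],[34,-2,0,0,0,0.01,0.5]]]' >/dev/null
python3 -m jog '[[[33,-3,0,0,0,0.02,0.5],[33,-3,0,0,0,0.01,0.5],[2,-29,0,0,0,0,0.5],[2,-29,0,0,0,0,0.5],[2,-29,0,0,0,0,0.5]]]' >/dev/null
python3 -m jog '[[[3,-29,0,0,0,0,0.5],[0,0,0,0,0,0,0.5],[0,0,0,0,0,0,0.5]]]'
python3 - <<'E'
from h import *
st(); s=bot.observe(); p=bot.grab_frame('wrist'); save('w13',p)
plan([(.485,.2002,.115,84)],g=.5,step=36)
E
```

```text
clock: 34.2
position: [0.4856, 0.2005, 0.2386]
tool_rot: [3.139, -0.0, 1.47]
force: [-0.5, 0.4, -1.8]
grip_width: 0.0545
finger_force: 43.5
34.2 [0.4856 0.2005 0.2386] yaw 84.2 rp [ 3.139 -0.   ] F [-0.5  0.4 -1.8] w 0.0545 43.48154067993164 q [-0.11  0.49 -0.53  1.91  0.33  0.83 -0.92]
[[0,0,31,0,0,0,0.5],[0,0,31,0,0,0,0.5],[0,-1,31,0,0,0,0.5],[0,0,30,0,0,0,0.5]]
--
```

View pics/w13.png

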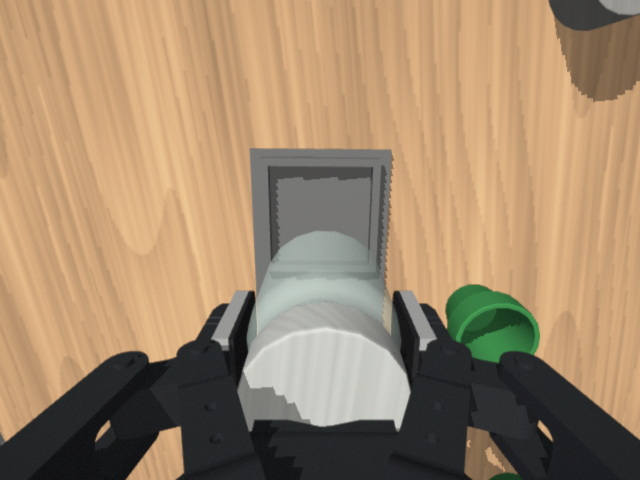

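The jar (columns 255–395, bottom near (322,265)) is centred over the square well, whose inner walls are at columns 270 and 378. Lowering gently.

```bash

python3 -m jog '[[[0,0,30,0,0,0,0.5],[0,0,30,0,0,0,0.5],[0,-1,30,0,0,0,0.5],[0,0,20,0,0,0,0.5],[0,0,10,0,0,0,0.5]]]' >/dev/null
python3 -m jog '[[[0,0,4,0,0,0,0.5],[0,0,3,0,0,0,0.5],[0,0,1,0,0,0,0.5],[0,0,0,0,0,0,0.5]]]'
python3 -m jog '[[[0,0,1,0,0,0,0.5],[0,0,0,0,0,0,0.5]]]'
```

```text
clock: 35.15
position: [0.4849, 0.2004, 0.1095]
tool_rot: [3.141, -0.0, 1.468]
force: [-0.6, 0.2, -2.0]
grip_width: 0.0548
finger_force: 43.4
clock: 35.35
position: [0.4846, 0.2004, 0.1082]
tool_rot: [3.141, -0.0, 1.469]
force: [-0.0, -0.8, -2.5]
grip_width: 0.0541
finger_force: 43.4
```

```bash

python3 -m jog '[[[0,0,0.4,0,0,0,0.5],[0,0,0,0,0,0,0.5]]]'
python3 -m jog '[[[0,0,0.3,0,0,0,0.5],[0,0,0,0,0,0,0.5]]]'
```

```text
clock: 35.55
position: [0.4846, 0.2004, 0.1078]
tool_rot: [3.141, -0.0, 1.469]
force: [0.2, -0.5, 3.4]
grip_width: 0.0537
finger_force: 44.0
clock: 35.75
position: [0.4846, 0.2004, 0.1077]
tool_rot: [3.141, -0.0, 1.469]
force: [-3.5, -1.6, 11.9]
grip_width: 0.0541
finger_force: 44.8
```

Gentle contact. I'll release, rise, and swing clear so the top camera can check.

```bash

python3 -m jog '[[[0,0,-0.5,0,0,0,0.75],[0,0,0,0,0,0,1],[0,0,0,0,0,0,1],[0,0,0,0,0,0,1],[0,0,-15,0,0,0,1]]]'
python3 -m jog '[[[0,0,-40,0,0,0,1],[0,0,-45,0,0,0,1],[0,0,-45,0,0,0,1],[30,0,-30,0,0,0,1],[35,0,-20,0,0,0,1]]]' >/dev/null
python3 -m jog '[[[40,0,0,0,0,0,1],[40,0,0,0,0,0,1],[0,0,0,0,0,0,1],[0,0,0,0,0,0,1]]]'
python3 - <<'E'
from h import *
t=bot.grab_frame('top'); s=bot.grab_frame('scene')
im=np.vstack([cv2.resize(t['img'][130:370,120:540],(700,400),interpolation=2)[:, :],])
sc=cv2.resize(s['img'][130:350,170:520],(700,440),interpolation=2)
a=cv2.resize(im,(400,229)); 
cv2.imwrite('pics/f1.png',np.vstack([im,cv2.resize(sc[60:380],(438,200)) if 0 else im[:0]])[:,:,::-1]); cv2.imwrite('pics/f2.png',sc[:,:,::-1])
for q,z in [('scoop',.04),('brush',.044)]:
    try: print(q,rect(t,q,z)[0])
    except Exception as e: print(e)
for q in ['bowls','clamp','tin','jar','tall_pot','wide_pot']:
    print(q,[(np.round(d['xyz'],3).tolist(),round(d['conf'],2)) for d in bot.spot_point(q,s)])
E
```

```text
clock: 36.25
position: [0.4837, 0.2001, 0.1219]
tool_rot: [-3.139, 0.001, 1.469]
force: [0.2, -0.8, 0.2]
grip_width: 0.0856
finger_force: 0.0
clock: 37.15
position: [0.4986, 0.3453, 0.3033]
tool_rot: [-3.141, -0.0, 1.47]
force: [0.5, -1.1, -0.4]
grip_width: 0.0854
finger_force: 0.0
scoop ((427.4803161621094, -146.4694366455078), (69.00885772705078, 184.98179626464844), 5.894073009490967)
brush ((508.46551513671875, -146.25262451171875), (47.1810188293457, 191.1106414794922), 1.583156943321228)
bowls [([0.796, -0.092, 0.008], 0.67)]
clamp [([0.773, 0.081, 0.001], 0.7)]
tin [([0.689, 0.342, -0.002], 0.89)]
jar [([0.484, 0.196, 0.006], 0.61)]
tall_pot [([0.471, 0.087, 0.007], 0.87)]
wide_pot [([0.647, -0.118, -0.0], 0.97), ([0.606, 0.099, 0.001], 0.93), ([0.468, 0.085, 0.004], 0.73)]
```

View pics/f2.png

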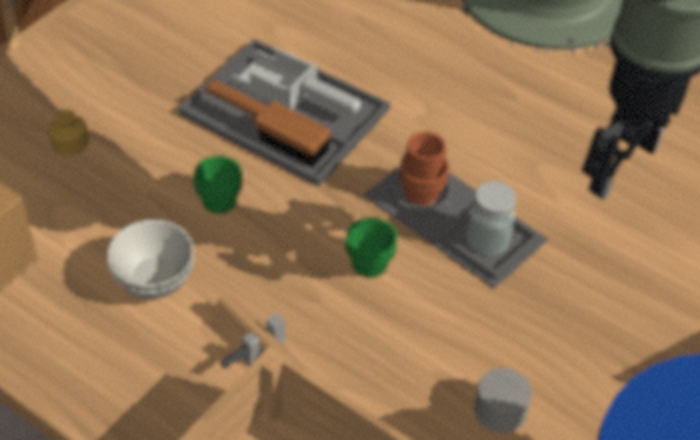

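The scene view shows everything in place. The brush (265,120) and scoop (300,85) lie in their lanes, the pots are nested upright at (425,165), and the jar is upright at (490,215). The bowls, clamp and tin have not moved.

```bash
python3 -c "
from workcell import bot
print(bot.job_done())"
```

```text
the job is handed in; nothing more can be done
None
```

I made up both trays in the order asked and handed the job in at about 37 s of the 134 s allowed; my last pictures showed everything in place and the bystanders unmoved, but no verdict came back.

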